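Unlatch a plaster mould and hold its upper half up

ROBOT

A 7-joint arm with a two-finger parallel gripper is mounted at the origin on the work surface. World frame = base frame: x ahead of the robot, y to its left, z up, the work surface at z = 0. Lengths are in m, angles in rad, forces in N, time in s.
With the tool pointing down it reaches from about 0.425 to 0.875 m from the base axis. Payload 4.7 kg.
Tool frame: the origin (TCP) lies at the very end of the fingers, on their centre line; the grasp point (between the pads) lies 19 mm behind it (ctrl.grasp_offset is the distance from the TCP to the grasp point, in m); z points along the fingers, y is the direction in which the jaws open and shut (so a half turn about z gives the same grasp; the last joint's range is limited). The gripper opens to 87 mm and grips with 3 to 60 N. Pads are 19 mm wide; open, the fingers measure 117 mm over their backs; the gripper's body (75 mm by 190 mm) begins 51 mm behind the grasp point.
Start: joints at [1.258, 0.321, -0.07, 1.45, 0.023, 1.371, -0.057], TCP at [0.209, -0.616, 0.223] pointing down, gripper open.
Joint ranges: [-2.86, 2.86], [-0.3, 2.09], [-1.38, 1.24], [0.06, 2.45], [-1.56, 4.7], [0.09, 2.05], [-2.69, 2.69]. Speed limits (rad/s): [2.57, 2.57, 3.14, 3.14, 3.14, 3.14, 3.14].

INTERFACE

Orientations are given as a rotation vector (axis times angle).
In Python, from bench import ctrl gives the robot as it stands.
- The arm moves only by the shell command python3 -m creep 'ROWS' [FORCE]. ROWS is JSON, a list that holds one entry, the list of rows, each a list of 7 numbers: the opening, from 0 (shut) to 1 (fully open), then the shift along the tool's x, y, z in mm, then the turn, a rotation vector about the tool's x, y, z in rad. In form: [[[grip, dx, dy, dz, rx, ry, rz], ...]]. A call has 1 to 5 rows; each row is the pose to reach, as a shift and turn from the pose commanded when the call began, along the tool's axes at that moment; what a row does not reach only later rows make up. A row lasts 1/10 s, in which the tool goes at most 50 mm and 8.59 degrees, less where a joint would pass 70% of its speed; a pose out of reach is approached as far as the arm can. A call with a gripper value outside its range is refused whole. The fingers move at their own pace and stop on an object; FORCE is the grip in N (left out, the last holds). Time passes only in rows, so rows that repeat a pose let the fingers close. It gives the time, the measured TCP pose, the force and the opening at its end, in the units of the state.
- ctrl.get_state(): the state, without advancing time (a new reading comes with each control period).
- ctrl.get_image(name): name is "side" or "top"; returns the picture (384x512x3 uint8, red, green, blue); there is no depth.
- ctrl.camera_params(name): a dict with "K" (3x3 intrinsics, pixels), "pose" (4x4, takes a point from camera to world coordinates). Camera axes: x right, y down, z forward; pixel columns grow to the right and rows downward; lengths in m; the calibration is good to about 2 mm. A picture is of the moment at which its call begins. camera_params takes no time and is no camera call.
- ctrl.close_job(): hands the job in, once; it reports no verdict.
The state is a dict: "time": time; "joint_positions": joint angles; "qd": joint speeds; "joint_torque": joint torques, N m; "position": TCP position; "tool_rot": TCP orientation; "ft_force": force on the tool from outside, world axes, zero at the start; "torque": the same for the moment, N m; "grip_width": opening from 0.0 (shut) to 1.0 (fully open).
Only numpy, scipy, OpenCV 4.12 (cv2) and the standard library are available. Lean on these libraries where they do the work, as an engineer would, in place of code of your own. Each camera call takes 0.05 s, during which the arm holds its last target. There are 200 camera calls.

TASK

Open the two-part plaster mould so that I can look inside: swing both dark wooden cleats about a quarter turn off the upper half (either way round), then take the upper half by its wooden handle and lift it straight up off the brown cast and the pins. Finish while still holding it in the air, steady, level and roughly 12 cm directly above the lower half; do not put it down or let go. Keep it level all the way, leave the cast lying where it is, and do not disturb the cup, the jar or the brush.

Things in the scene. Friction and masses are not known exactly. Their poses are not given: they have to be found in the camera images.
- lower: Lower half of the mould, fixed to the bench: plywood board 200 (x) x 400 (y) x 12 mm with a white plaster block 170 x 246 mm, top face 50 mm above the bench, and at each end (y = +-152 mm) a timber block 60 x 46 mm, 65 mm high, that carries a cleat. Origin: centre of the board's underside; z up, y along its length. Beside each, at x = +66 mm, a pale offcut 45 mm wide, 42 mm high.
- lower_face (a point): Centre of the top face of the lower half, 50 mm above the bench, axes as lower. The closed upper half and the cast rest on it. Two upright steel pins, 12 mm in diameter and 12 mm high, stand on it at (55, 85) and (-55, -85) mm.
- upper: Upper half, loose, 0.55 to 0.9 kg: white plaster flange 150 (x) x 240 (y) x 14 mm with a hollow dome in its middle (116 mm across below, 68 mm across its flat top, 52 mm above the underside) and a wooden handle over it. Two 19 mm holes fit over the pins: it lifts straight up. Origin: centre of the underside; z up, axes as lower while closed.
- upper_grip (a point): Middle of the upper half's handle, 86 mm above its underside, over its centre and balance point. The handle is a wooden bar along y, 90 mm long, 20 mm wide (x), 18 mm high, with 25 mm free under it, on two posts (16 x 14 mm) at y = +-30 mm.
- cast: The cast: brown dome 84 mm across and 38 mm high, 0.35 kg, loose, lying in the middle of the lower half's face, hidden under the hollow dome (about 8 mm free all round) until the upper half is lifted. Origin: centre of its underside.
- cleat_left (a joint): Turn of the cleat at the +y end, rad, about its vertical pivot, counter-clockwise from above positive, stops at +-1.75. 0: it points along y to the mould's middle, over the flange. Starts within 0.3 of 0; from about 1.2 either way it is clear of the flange. It stays where it is left; about 1 N at its peg turns it.
- cleat_right (a joint): The same for the cleat at the -y end.
- cleat_left_peg (a point): Middle of the upright round wooden peg on the left cleat by which it is turned: 14 mm diameter, 40 mm high, standing on the cleat 42 mm from the pivot. This point is 20 mm below the peg's top and 97.5 mm above the bench; it moves with the cleat.
- cleat_right_peg (a point): The same for the right cleat.
- cleat_left_pivot (a point): Pivot of the left cleat, at the cleat's underside, 65.5 mm above the bench, 150 mm from the middle of the lower half along its +y. The cleat is a dark wooden bar 20 mm wide and 12 mm thick, from 16 mm behind the pivot to 54 mm in front of it.
- cleat_right_pivot (a point): The same for the right cleat, along -y.
- mixing_cup: Bystander: white cup, mouth up, 80 mm across the rim, 95 mm high, left of the mould. Origin: centre of its foot.
- jar: Bystander: closed jar, 72 mm across, 100 mm high, right of the mould. Origin: centre of its foot.
- brush: Bystander: flat brush, about 200 mm long, lying crosswise on the bench beyond the mould (farther from the robot).

How it is judged:
On the way, in this order (a step that is already met when the one before it is completed fails the run):
1. both cleats are swung clear of the upper half, which still lies closed ((value of joint cleat_left above 1.2 rad or value of joint cleat_left below -1.2 rad) and (value of joint cleat_right above 1.2 rad or value of joint cleat_right below -1.2 rad) and not (z of upper in the frame of lower_face above 0.02 m)), for 0.2 s.
2. the upper half is lifted clear of pins and cast, held by the fingers (z of upper in the frame of lower_face above 0.045 m and contact force between the fingers and upper above 2 N), for 0.2 s.
At the end, for the whole second after the job is handed in: Fingers hold the upper half 80-180 mm above the lower half's face, within 50 mm of its middle and 0.1 rad of level, at rest (20 mm/s, 0.15 rad/s), touching neither lower half nor cast; both cleats 1.2 rad or more aside; the cast flat on the lower half within 15 mm of its middle (z of upper in the frame of lower_face above 0.08 m and not (z of upper in the frame of lower_face above 0.18 m) and horizontal distance between upper and lower below 0.05 m and angle between each of upper, cast's own z axis and vertical below 0.1 rad and linear speed of upper below 0.02 m/s and angular speed of upper below 0.15 rad/s and contact force between the fingers and upper above 2 N and contact force between upper and lower below 0.1 N and contact force between upper and cast below 0.1 N and (value of joint cleat_left above 1.2 rad or value of joint cleat_left below -1.2 rad) and (value of joint cleat_right above 1.2 rad or value of joint cleat_right below -1.2 rad) and horizontal distance between cast and lower below 0.015 m and z of cast in the frame of lower_face below 0.005 m); the arm keeps its last pose, push and grip.
It fails at once if the upper half is tipped more than 0.35 rad (20 degrees) (angle between upper's own z axis and vertical above 0.35 rad).
It fails at once if the cast is shifted more than 20 mm (distance of cast from where it was at the start of the episode above 0.02 m).
It fails at once if the cup, the jar or the brush is moved more than 30 mm (distance of any of mixing_cup, jar, brush from where it was at the start of the episode above 0.03 m).
It also fails if it takes over 61 s, if anything falls off the work surface, if the arm or the gripper's body presses on something with over 40 N, if the wrist force passes 120 N, or if a joint passes its speed limit or range.

## Working session

There is one attempt and no reset: what is moved stays moved. The work goes in short steps, Python scripts to look and compute and a shell command to move; the robot and the scene stay as the last step left them, time stands still between calls to the robot, and variables do not carry over. Pictures are saved under pics/ and viewed, about 8 in all and at most 12, crops included, and the job is handed in when it is done.

```bash
ls; mkdir -p pics
python3 - <<'E'
from bench import ctrl
import cv2,numpy as np
np.set_printoptions(precision=4,suppress=True)
for n in("top","side"):
    cv2.imwrite(f"pics/{n}0.png",ctrl.get_image(n)[:,:,::-1]); p=ctrl.camera_params(n); print(n,p["K"],p["pose"])
s=ctrl.get_state();print(s)
E
```

```text
pics
top [[426.1094   0.     248.8025]
 [  0.     426.1094 187.0989]
 [  0.       0.       1.    ]] [[ 0.021  -0.9969  0.0753  0.5336]
 [-0.9995 -0.019   0.0271 -0.0133]
 [-0.0256 -0.0758 -0.9968  1.362 ]
 [ 0.      0.      0.      1.    ]]
side [[377.9396   0.     259.2426]
 [  0.     377.9396 195.203 ]
 [  0.       0.       1.    ]] [[-0.9028 -0.2761  0.3298  0.2454]
 [-0.43    0.6014 -0.6734  0.7804]
 [-0.0124 -0.7497 -0.6617  0.8687]
 [ 0.      0.      0.      1.    ]]
{'time': 0.1, 'joint_positions': array([ 1.2581,  0.3218, -0.0701,  1.4515,  0.0226,  1.3708, -0.0569]), 'qd': array([-0.0022, -0.0012, -0.0021, -0.0025,  0.    ,  0.0003,  0.0018]), 'joint_torque': array([  0.0003, -49.2569,  -0.4058, -31.34  ,  -0.0641,   0.0394,
         0.0001]), 'position': array([ 0.2084, -0.6152,  0.2216]), 'tool_rot': array([-3.0981, -0.5108,  0.0006]), 'ft_force': array([-0.3499, -0.3059, -0.8835]), 'torque': array([ 0.0259, -0.0283,  0.0239]), 'grip_width': 0.999006082283339}
```

View pics/top0.png

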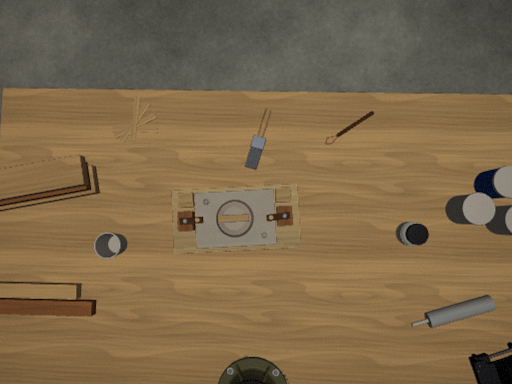

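View pics/side0.png

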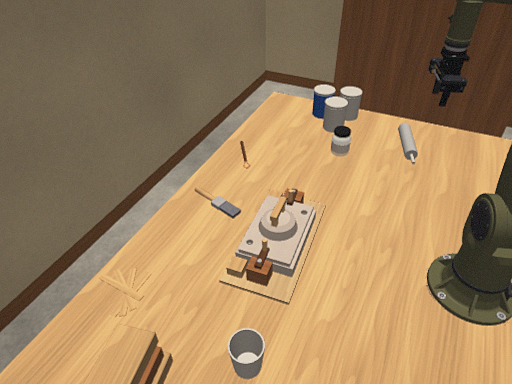

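The top view shows the mould centred near (235,218), the left (+y) cleat block at (187,220) and the right one at (284,215). The cup is at (108,245), the jar at (413,234) and the brush at (258,145). I'll enlarge the mould and find its pegs and handle by colour.

```bash
cat > h.py <<'E'
from bench import ctrl
import cv2,numpy as np
from scipy.spatial.transform import Rotation as R
np.set_printoptions(precision=4,suppress=True)
def ray(n,uv):
    p=ctrl.camera_params(n);T=np.array(p["pose"]);d=T[:3,:3]@np.linalg.solve(np.array(p["K"]),[*uv,1]);return T[:3,3],d
def onz(n,uv,z):
    o,d=ray(n,uv);return o+d*(z-o[2])/d[2]
def proj(n,P):
    p=ctrl.camera_params(n);T=np.array(p["pose"]);c=np.array(p["K"])@(T[:3,:3].T@(np.array(P)-T[:3,3]));return c[:2]/c[2]
def totool(dw):
    s=ctrl.get_state();return 1000*R.from_rotvec(s["tool_rot"]).as_matrix().T@np.array(dw)
E
python3 - <<'E'
from h import *
t=cv2.imread("pics/top0.png")
a=cv2.resize(t[180:260,165:305],None,fx=5,fy=5,interpolation=cv2.INTER_CUBIC)
s=cv2.imread("pics/side0.png")
cv2.imwrite("pics/crop1.png",a)
b=cv2.resize(s[180:300,215:335],None,fx=5,fy=5,interpolation=cv2.INTER_CUBIC);cv2.imwrite("pics/crop2.png",b)
E
```

```text
(no output)
```

View pics/crop1.png

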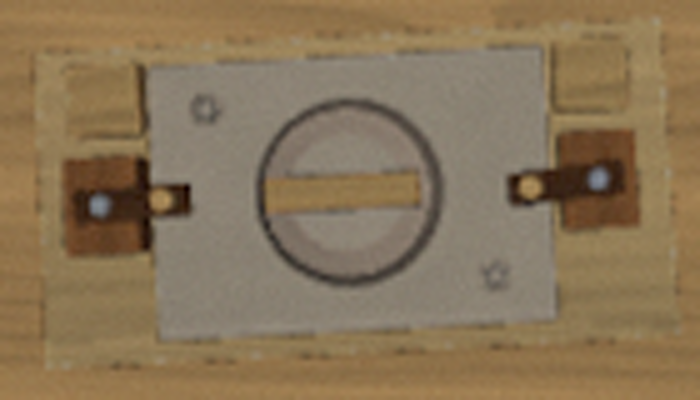

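View pics/crop2.png

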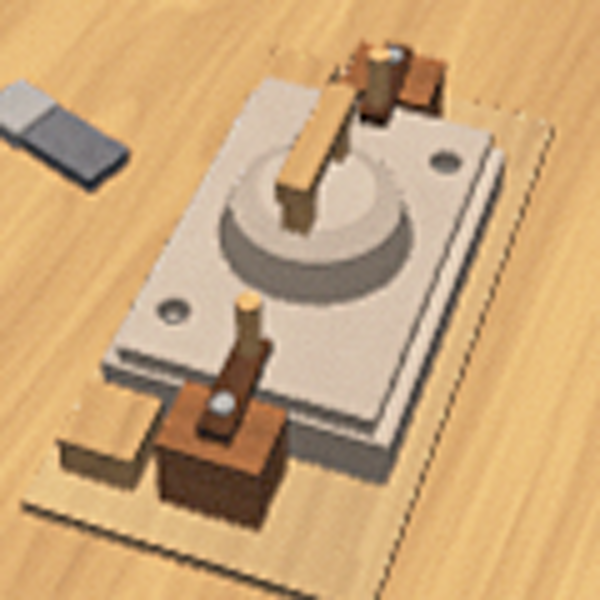

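In crop1 the pivot screws are at (100,205) and (597,180), the peg tops at (161,200) and (530,187), and the handle's middle at (342,190). The offcuts are on the +x side. The same features show in crop2: left peg top (248,300), left screw (222,404), right peg top (381,53).

Run:
```python
from h import *
c=lambda x,y:(165+(x+.5)/5-.5,180+(y+.5)/5-.5)
s=lambda x,y:(215+(x+.5)/5-.5,180+(y+.5)/5-.5)
pl=onz("top",c(100,205),.079);pr=onz("top",c(597,180),.079)
gl=onz("top",c(161,200),.1175);gr=onz("top",c(530,187),.1175);h=onz("top",c(342,190),.145)
hl=onz("top",c(264,194),.145);hr=onz("top",c(420,187),.145)
print("piv",pl,pr,np.linalg.norm(pl-pr),"mid",(pl+pr)/2);print("pegs",gl,gr,"handle",h)
print("side: pegs",onz("side",s(248,300),.1175),onz("side",s(381,53),.1175),"pivL",onz("side",s(222,404),.079))
d=pl-pr;yaw=np.arctan2(-d[0],d[1]);d2=hl-hr;print("yaw",yaw,np.arctan2(-d2[0],d2[1]))
for p,g,sg in((pl,gl,-1),(pr,gr,1)):
    v=g-p;print("cleat",np.hypot(*v[:2]),np.arctan2(-v[0]*sg,v[1]*sg)-yaw)
S=ctrl.get_state();Rm=R.from_rotvec(S["tool_rot"]);print(Rm.as_matrix())
x=np.array([np.cos(yaw),np.sin(yaw),0]);z=np.array([0,0,-1.]);D=R.from_matrix(np.c_[np.cross(x,z),x,z])
print("turn in tool",(Rm.inv()*D).as_rotvec())
print("to right peg, z .2",totool(np.r_[gr[:2],.2]-S["position"]))
```

```text
piv [0.5255 0.213  0.079 ] [ 0.5468 -0.0858  0.079 ] 0.2995570179947315 mid [0.5361 0.0636 0.079 ]
pegs [0.5294 0.1705 0.1175] [ 0.5415 -0.0448  0.1175] handle [0.5374 0.063  0.145 ]
side: pegs [0.5314 0.1711 0.1175] [ 0.5424 -0.0449  0.1175] pivL [0.5277 0.212  0.079 ]
yaw 0.0709641348020076 0.06554197749527324
cleat 0.04266729695556753 0.020725694631133773
cleat 0.04137852515777729 0.056715232538095975
[[ 0.9471  0.321  -0.0006]
 [ 0.321  -0.9471  0.0016]
 [-0.0001 -0.0017 -1.    ]]
turn in tool [-0.0015 -0.0011 -1.315 ]
to right peg, z .2 [ 498.5191 -433.2247   22.2824]
```

```bash
cat > go.py <<'E'
# prints shift (mm, tool axes) and turn still to go to world x y z, jaws along mould x
import sys
from h import *
x,y,z=map(float,sys.argv[1:4]);a=.069
S=ctrl.get_state();Rm=R.from_rotvec(S["tool_rot"]);v=np.array([np.cos(a),np.sin(a),0]);k=np.array([0,0,-1.])
D=R.from_matrix(np.c_[np.cross(v,k),v,k])
print("t",S["time"],"pos",S["position"],"F",S["ft_force"],"w",S["grip_width"])
print("togo",totool(np.array([x,y,z])-S["position"]).round(1),"turn",(Rm.inv()*D).as_rotvec())
E
python3 -m creep '[[[1,35,-30,2,0,0,0],[1,70,-60,5,0,0,0],[1,105,-90,7,0,0,0],[1,140,-120,9,0,0,0],[1,175,-150,10,0,0,0]]]'
python3 -m creep '[[[1,35,-30,2,0,0,-0.1],[1,70,-60,5,0,0,-0.2],[1,105,-90,7,0,0,-0.33],[1,140,-120,9,0,0,-0.46],[1,175,-150,10,0,0,-0.6]]]'
python3 go.py .542 -.045 .2
```

```text
time: 0.6
position: [0.3267, -0.4154, 0.212]
tool_rot: [-3.099, -0.511, 0.001]
ft_force: [1.3, 0.1, -0.4]
grip_width: 1.002
time: 1.1
position: [0.4441, -0.2173, 0.2022]
tool_rot: [-2.806, -1.412, 0.001]
ft_force: [0.9, -1.1, -0.1]
grip_width: 0.999
t 1.1 pos [ 0.4441 -0.2173  0.2022] F [ 0.9266 -1.1347 -0.1114] w 0.9990998317979519
togo [196.7 -24.1   2.1] turn [-0.0004  0.0003 -0.7076]
```

```bash
python3 -m creep '[[[1,40,-5,0,0,0,-0.14],[1,80,-10,0,0,0,-0.28],[1,120,-15,0,0,0,-0.42],[1,160,-20,0,0,0,-0.56],[1,197,-24,0,0,0,-0.7]]]'
python3 -m creep '[[[1,0,0,0,0,0,0],[1,0,0,0,0,0,0]]]'
python3 go.py .542 -.045 .092
```

```text
time: 1.6
position: [0.5432, -0.0453, 0.2023]
tool_rot: [-2.151, -2.289, 0.0]
ft_force: [0.5, -1.0, 0.5]
grip_width: 0.999
time: 1.8
position: [0.5427, -0.0464, 0.202]
tool_rot: [-2.156, -2.284, 0.001]
ft_force: [0.5, -0.3, -0.7]
grip_width: 1.003
t 1.8 pos [ 0.5427 -0.0464  0.202 ] F [ 0.4995 -0.3241 -0.7307] w 1.0028835754851066
togo [  1.4  -0.5 110. ] turn [-0.0011 -0.0002 -0.0115]
```

```bash
python3 -m creep '[[[0.6,1,0,30,0,0,0],[0.6,1,0,60,0,0,-0.01],[0.6,1,0,85,0,0,-0.01],[0.6,1,0,105,0,0,-0.01],[0.6,1,0,110,0,0,-0.01]]]'
python3 -m creep '[[[0,0,0,0,0,0,0],[0,0,0,0,0,0,0],[0,0,0,0,0,0,0],[0,0,0,0,0,0,0],[0,0,0,0,0,0,0]]]' 6
python3 -m creep '[[[0,0,0,0,0,0,0],[0,0,0,0,0,0,0],[0,0,0,0,0,0,0]]]'
python3 go.py .5468 -.0858 .092
```

```text
time: 2.3
position: [0.5402, -0.0482, 0.0898]
tool_rot: [-2.148, -2.287, 0.006]
ft_force: [-0.6, -0.0, -0.4]
grip_width: 0.648
time: 2.8
position: [0.5432, -0.0463, 0.0932]
tool_rot: [2.146, 2.293, 0.001]
ft_force: [0.2, 0.1, -0.6]
grip_width: 0.229
time: 3.1
position: [0.543, -0.0462, 0.0929]
tool_rot: [2.147, 2.293, 0.0]
ft_force: [-0.8, -0.0, 2.7]
grip_width: 0.16
t 3.1 pos [ 0.543  -0.0462  0.0929] F [-0.7846 -0.0086  2.6996] w 0.16009913949356858
togo [-39.8   1.2   0.9] turn [ 0.0004  0.0002 -0.003 ]
```

```bash
python3 -m creep '[[[0,-0.5,-5,0,0,0,0],[0,-1.5,-11.5,0,0,0,0],[0,-3.8,-17.3,0,0,0,0],[0,-7,-23,0,0,0,0],[0,-11,-28,0,0,0,0]]]'
python3 -m creep '[[[0,-4.6,-4.3,0,0,0,0],[0,-9.8,-7.8,0,0,0,0],[0,-15.5,-10.5,0,0,0,0],[0,-21.5,-12.4,0,0,0,0],[0,-27.7,-13.3,0,0,0,0]]]'
python3 -m creep '[[[0,0,0,0,0,0,0],[0,0,0,0,0,0,0]]]'
python3 go.py .5468 -.0858 .092
python3 -c "
from h import *
cv2.imwrite('pics/crop3.png',cv2.resize(ctrl.get_image('side')[160:310,205:345,::-1],None,fx=4,fy=4,interpolation=cv2.INTER_CUBIC))"
```

```text
time: 3.6
position: [0.5153, -0.0592, 0.0928]
tool_rot: [2.146, 2.293, 0.0]
ft_force: [1.5, 2.3, 2.2]
grip_width: 0.155
time: 4.1
position: [0.507, -0.0875, 0.0929]
tool_rot: [2.144, 2.291, 0.009]
ft_force: [11.2, 4.9, -6.0]
grip_width: 0.16
time: 4.3
position: [0.5073, -0.0879, 0.0928]
tool_rot: [2.144, 2.29, 0.008]
ft_force: [11.0, 1.0, -5.6]
grip_width: 0.16
t 4.3 pos [ 0.5073 -0.0879  0.0928] F [11.0165  1.0212 -5.5705] w 0.160393239271888
togo [-0.5 39.6  1.1] turn [ 0.0071  0.     -0.0033]
```

View pics/crop3.png

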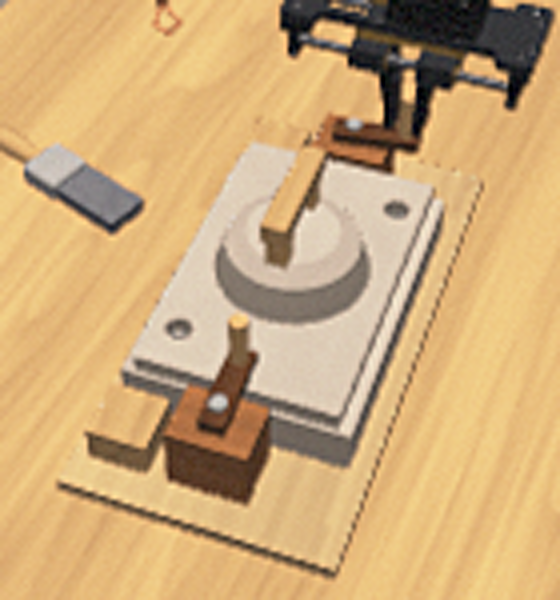

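The right cleat now stands across the mould, at about 1.5 rad, with its peg at (403,115) in the crop. The rest is undisturbed. Next I'll release and go to the left peg.

```bash
python3 -m creep '[[[0.3,0,2,0,0,0,0],[0.5,0,2,0,0,0,0],[0.6,0,2,0,0,0,0],[0.6,0,2,0,0,0,0],[0.6,0,2,-20,0,0,0]]]'
python3 -m creep '[[[0.6,0,0,-30,0,0,0],[0.6,0,0,-60,0,0,0],[0.6,0,0,-90,0,0,0],[0.6,0,0,-90,0,0,0]]]'
python3 go.py .530 .171 .2
```

```text
time: 4.85
position: [0.5033, -0.0875, 0.1101]
tool_rot: [-2.143, -2.289, 0.005]
ft_force: [-0.0, -0.1, -0.5]
grip_width: 0.525
time: 5.25
position: [0.5083, -0.0879, 0.2067]
tool_rot: [2.143, 2.288, 0.004]
ft_force: [1.2, 0.3, 1.1]
grip_width: 0.603
t 5.25 pos [ 0.5083 -0.0879  0.2067] F [1.1731 0.2804 1.1257] w 0.6027470379385087
togo [256.9  38.6   6.2] turn [ 0.0062  0.003  -0.0033]
```

```bash
python3 -m creep '[[[0.6,40,8,0,0,0,0],[0.6,85,16,0,0,0,0],[0.6,130,24,0,0,0,0],[0.6,175,32,0,0,0,0],[0.6,217,39,0,0.006,0.003,0]]]'
python3 -m creep '[[[0.6,25,0,6,0,0,0],[0.6,40,0,6,0,0,0],[0.6,40,0,6,0,0,0]]]'
python3 go.py .530 .171 .092
```

```text
time: 5.75
position: [0.5299, 0.1334, 0.2018]
tool_rot: [-2.142, -2.289, 0.006]
ft_force: [-0.4, -0.4, -0.2]
grip_width: 0.6
time: 6.05
position: [0.5265, 0.1743, 0.1956]
tool_rot: [-2.135, -2.293, 0.005]
ft_force: [0.0, 0.0, 0.3]
grip_width: 0.599
t 6.05 pos [0.5265 0.1743 0.1956] F [0.0007 0.0359 0.3356] w 0.5994297399829458
togo [ -4.    4.1 103.6] turn [-0.0082 -0.0039  0.0021]
```

```bash
python3 -m creep '[[[0.6,-3,3.5,30,0,0,0],[0.6,-3,3.5,60,0,0,0],[0.6,-3,3.5,85,0,0,0],[0.6,-3,3.5,100,0,0,0],[0.6,-3,3.5,103,0,0,0]]]'
python3 -m creep '[[[0,0,0,0,0,0,0],[0,0,0,0,0,0,0],[0,0,0,0,0,0,0],[0,0,0,0,0,0,0],[0,0,0,0,0,0,0]]]' 6
python3 -m creep '[[[0,0,0,0,0,0,0],[0,0,0,0,0,0,0],[0,0,0,0,0,0,0]]]'
python3 go.py .5265 .2125 .092
```

```text
time: 6.55
position: [0.53, 0.1673, 0.0916]
tool_rot: [-2.143, -2.286, 0.009]
ft_force: [-0.6, -0.3, -0.3]
grip_width: 0.599
time: 7.05
position: [0.5315, 0.1692, 0.0942]
tool_rot: [-2.143, -2.29, 0.003]
ft_force: [-0.6, -0.0, 0.1]
grip_width: 0.228
time: 7.35
position: [0.5313, 0.1691, 0.0939]
tool_rot: [-2.143, -2.289, 0.004]
ft_force: [-1.4, -0.7, 2.0]
grip_width: 0.159
t 7.35 pos [0.5313 0.1691 0.0939] F [-1.4248 -0.6796  2.0372] w 0.15933805396985648
togo [43.6 -1.9  2. ] turn [-0.0057 -0.0028 -0.003 ]
```

```bash
python3 -m creep '[[[0,0.5,-7,0,0,0,0],[0,2,-13.5,0,0,0,0],[0,4.5,-19.5,0,0,0,0],[0,8,-25,0,0,0,0],[0,12,-30,0,0,0,0]]]'
python3 -m creep '[[[0,4.6,-4.3,0,0,0,0],[0,9.8,-7.8,0,0,0,0],[0,15.5,-10.5,0,0,0,0],[0,21.5,-12,0,0,0,0],[0,27.7,-12.2,0,0,0,0]]]'
python3 -m creep '[[[0,0,0,0,0,0,0],[0,0,0,0,0,0,0]]]'
python3 go.py .5265 .2125 .092
```

```text
time: 7.85
position: [0.4998, 0.1792, 0.0938]
tool_rot: [-2.143, -2.289, 0.004]
ft_force: [1.8, -1.2, 0.8]
grip_width: 0.157
time: 8.35
position: [0.4851, 0.2063, 0.0937]
tool_rot: [-2.141, -2.288, 0.008]
ft_force: [-2.0, -1.8, 3.6]
grip_width: 0.157
time: 8.55
position: [0.4849, 0.2073, 0.0938]
tool_rot: [-2.139, -2.289, 0.005]
ft_force: [-3.5, -0.5, 3.1]
grip_width: 0.158
t 8.55 pos [0.4849 0.2073 0.0938] F [-3.5176 -0.4627  3.0704] w 0.15822254531413804
togo [ 2.4 41.8  1.4] turn [-0.0086 -0.0041 -0.0015]
```

```bash
python3 -m creep '[[[0.3,0,-1,0,0,0,0],[0.5,0,-1,0,0,0,0],[0.6,0,-1,0,0,0,0],[0.6,0,-1,0,0,0,0],[0.6,0,-1,-20,0,0,0]]]'
python3 -m creep '[[[0.7,0,0,-30,0,0,0],[0.7,0,0,-60,0,0,0],[0.7,0,0,-90,0,0,0],[0.7,0,0,-90,0,0,0]]]'
python3 go.py .5374 .063 .2
```

```text
time: 9.05
position: [0.4839, 0.2047, 0.112]
tool_rot: [-2.141, -2.287, 0.01]
ft_force: [0.4, -0.5, 0.1]
grip_width: 0.525
time: 9.45
position: [0.4887, 0.2068, 0.2082]
tool_rot: [-2.146, -2.292, -0.007]
ft_force: [0.1, -0.3, 0.0]
grip_width: 0.693
t 9.45 pos [0.4887 0.2068 0.2082] F [ 0.1359 -0.2944  0.0232] w 0.6928444078640446
togo [-146.7   39.2    7.7] turn [ 0.0018 -0.0043 -0.0033]
```

```bash
python3 -m creep '[[[0.7,-40,10,2,0,0,0],[0.7,-80,20,4,0,0,0],[0.7,-115,30,6,0,0,0],[0.7,-147,39,8,0,0,0],[0.7,-147,39,8,0,0,0]]]'
python3 -m creep '[[[0.7,0,0,0,0,0,0],[0.7,0,0,0,0,0,0]]]'
python3 go.py .5374 .063 .117
python3 -c "
from h import *
cv2.imwrite('pics/crop4.png',cv2.resize(ctrl.get_image('side')[130:310,205:385,::-1],None,fx=3.3,fy=3.3,interpolation=cv2.INTER_CUBIC))"
```

```text
time: 9.95
position: [0.5356, 0.0548, 0.1937]
tool_rot: [-2.153, -2.28, 0.008]
ft_force: [0.5, 0.6, -1.1]
grip_width: 0.7
time: 10.15
position: [0.5342, 0.0628, 0.195]
tool_rot: [-2.14, -2.29, 0.004]
ft_force: [0.1, -0.2, -0.5]
grip_width: 0.7
t 10.15 pos [0.5342 0.0628 0.195 ] F [ 0.107  -0.159  -0.4692] w 0.7001447926970747
togo [-0.3  3.7 78. ] turn [-0.0066 -0.0036 -0.0014]
```

View pics/crop4.png

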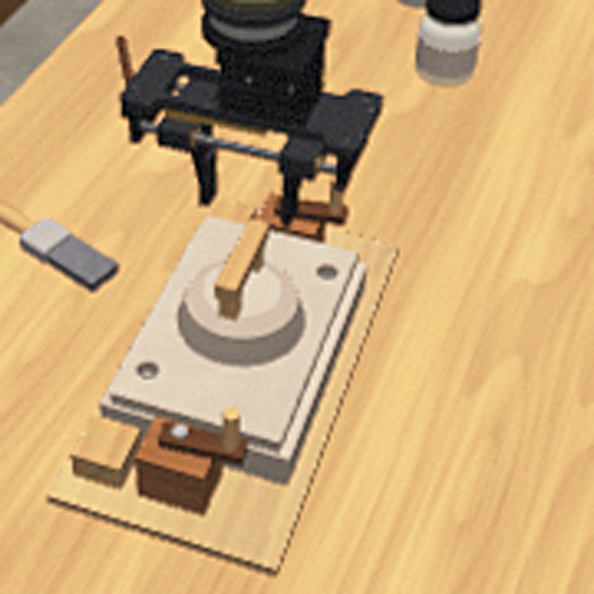

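Both cleats lie crosswise, and the pegs at (231,428) and (335,200) are on the robot side. The handle, at (240,265), is free, so I'll descend and grip it.

```bash
python3 -m creep '[[[0.7,0,3.5,20,-0.006,-0.003,0],[0.7,0,3.5,40,-0.006,-0.003,0],[0.7,0,3.5,60,-0.006,-0.003,0],[0.7,0,3.5,73,-0.006,-0.003,0],[0.7,0,3.5,78,-0.006,-0.003,0]]]'
python3 -m creep '[[[0.4,0,0,0,0,0,0],[0.4,0,0,0,0,0,0]]]'
python3 go.py .5374 .063 .117
```

```text
time: 10.7
position: [0.5367, 0.0628, 0.1161]
tool_rot: [-2.144, -2.294, 0.002]
ft_force: [-0.0, -0.2, -0.5]
grip_width: 0.702
time: 10.9
position: [0.5383, 0.0623, 0.1181]
tool_rot: [2.146, 2.293, 0.001]
ft_force: [0.1, -0.4, 0.2]
grip_width: 0.594
t 10.9 pos [0.5383 0.0623 0.1181] F [ 0.0616 -0.3839  0.2434] w 0.5935344250959012
togo [ 0.7 -0.8  1.1] turn [ 0.0014  0.0001 -0.0026]
```

```bash
python3 -m creep '[[[0,0,0,0,0,0,0],[0,0,0,0,0,0,0],[0,0,0,0,0,0,0],[0,0,0,0,0,0,0],[0,0,0,0,0,0,0]]]' 35
python3 -m creep '[[[0,0,0,0,0,0,0],[0,0,0,0,0,0,0],[0,0,0,0,0,0,0]]]'
python3 go.py .5374 .063 .117
```

```text
time: 11.4
position: [0.5379, 0.0619, 0.1175]
tool_rot: [2.146, 2.293, 0.0]
ft_force: [0.1, 0.1, 0.3]
grip_width: 0.224
time: 11.7
position: [0.5379, 0.0619, 0.1175]
tool_rot: [2.147, 2.293, 0.0]
ft_force: [0.5, 0.4, 2.0]
grip_width: 0.227
t 11.7 pos [0.5379 0.0619 0.1175] F [0.4989 0.4417 1.9675] w 0.2267337544211679
togo [ 1.1 -0.4  0.5] turn [ 0.0004  0.0002 -0.0029]
```

Width 0.227 is 20 mm, so the handle is gripped. Lift gently first.

```bash
python3 -m creep '[[[0,0,0,-1,0,0,0],[0,0,0,-3,0,0,0],[0,0,0,-5,0,0,0],[0,0,0,-7,0,0,0],[0,0,0,-10,0,0,0]]]'
python3 go.py .5374 .063 .237
python3 -c "
from h import *
cv2.imwrite('pics/crop5.png',cv2.resize(ctrl.get_image('side')[130:310,205:385,::-1],None,fx=3.3,fy=3.3,interpolation=cv2.INTER_CUBIC))"
```

```text
time: 12.2
position: [0.5371, 0.0619, 0.1269]
tool_rot: [-2.146, -2.293, 0.002]
ft_force: [0.6, 0.1, -7.9]
grip_width: 0.225
t 12.2 pos [0.5371 0.0619 0.1269] F [ 0.5849  0.1174 -7.8789] w 0.22470356918371237
togo [   1.1    0.2 -110.1] turn [-0.0014 -0.0001 -0.003 ]
```

View pics/crop5.png

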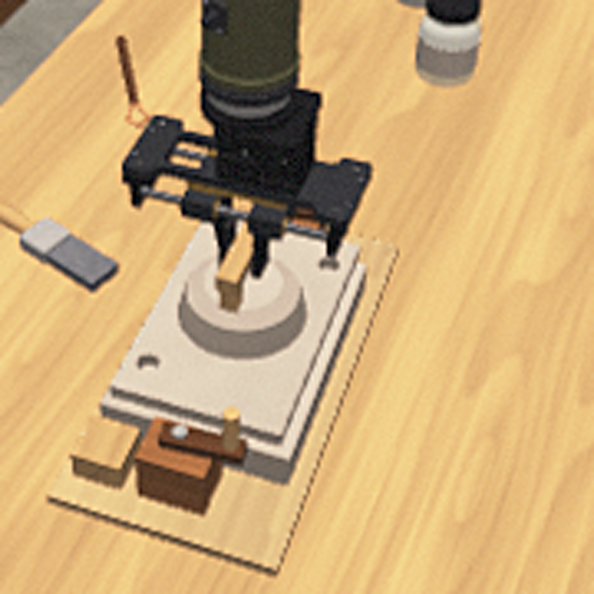

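The upper half has risen about 1 cm and is level: its hole moved from (148,370) to (148,362), and the load is about 8 N. I'll continue up.

```bash
python3 -m creep '[[[0,0,0,-8,0,0,0],[0,0,0,-16,0,0,0],[0,0,0,-25,0,0,0],[0,0,0,-34,0,0,0],[0,0,0,-43,0,0,0]]]'
python3 -m creep '[[[0,0,0,-10,0,0,0],[0,0,0,-22,0,0,0],[0,0,0,-36,0,0,0],[0,0,0,-48,0,0,0],[0,0,0,-56,0,0,0]]]'
python3 -m creep '[[[0,0,0,-6,0,0,0],[0,0,0,-9,0,0,0],[0,0,0,-10,0,0,0],[0,0,0,-10,0,0,0],[0,0,0,-10,0,0,0]]]'
python3 -m creep '[[[0,0,0,0,0,0,0],[0,0,0,0,0,0,0],[0,0,0,0,0,0,0],[0,0,0,0,0,0,0],[0,0,0,0,0,0,0]]]'
python3 go.py .5374 .063 .237
python3 -c "
from h import *
cv2.imwrite('pics/crop6.png',cv2.resize(ctrl.get_image('side')[90:310,195:385,::-1],None,fx=2.7,fy=2.7,interpolation=cv2.INTER_CUBIC))
cv2.imwrite('pics/top6.png',ctrl.get_image('top')[:,:,::-1])"
```

```text
time: 12.75
position: [0.5379, 0.062, 0.1714]
tool_rot: [2.146, 2.293, 0.001]
ft_force: [-0.4, 0.3, -6.9]
grip_width: 0.228
time: 13.25
position: [0.5383, 0.0621, 0.228]
tool_rot: [2.146, 2.292, 0.002]
ft_force: [-0.6, -0.6, -7.7]
grip_width: 0.225
time: 13.75
position: [0.5374, 0.0619, 0.2358]
tool_rot: [-2.146, -2.293, 0.001]
ft_force: [-0.0, 0.3, -6.6]
grip_width: 0.228
time: 14.25
position: [0.5377, 0.062, 0.2363]
tool_rot: [2.147, 2.294, -0.0]
ft_force: [-0.7, -0.5, -7.3]
grip_width: 0.228
t 14.25 pos [0.5377 0.062  0.2363] F [-0.6621 -0.5185 -7.3421] w 0.22817758004653801
togo [ 1.1 -0.2 -0.7] turn [-0.      0.0001 -0.003 ]
```

View pics/crop6.png

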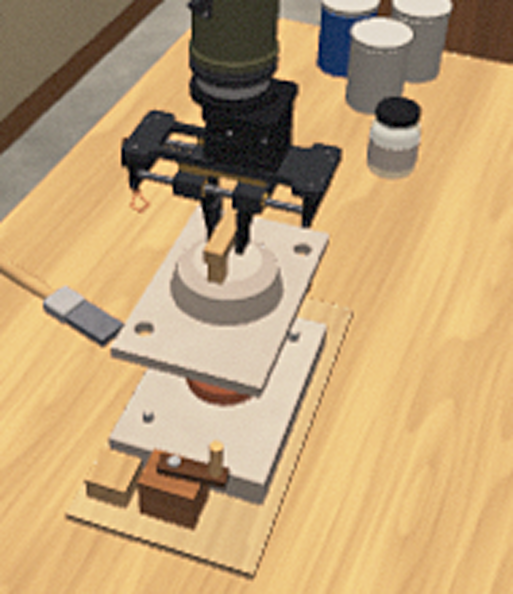

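View pics/top6.png

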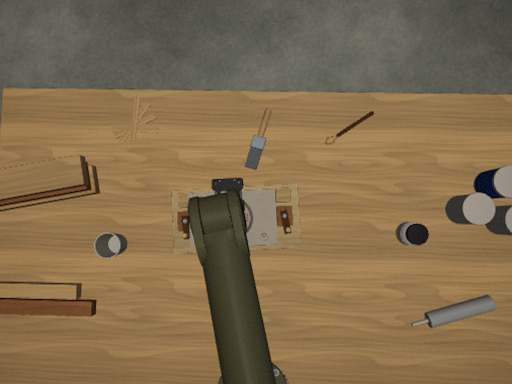

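The upper half hangs level above the lower one. The brown cast is visible under it at (222,390), the pins are clear, both cleats are aside, and the cup, jar and brush are where they were. I'll make one numeric level check and hand in.

Run:
```python
from h import *
a=.069;c=np.array([.537,.0625])
for (x,y),uv in(((55,85),(145,328)),((-55,-85),(302,249))):
    P=[*(c+np.array([[np.cos(a),-np.sin(a)],[np.sin(a),np.cos(a)]])@np.array([x,y])/1000),.183]
    print(proj("side",P),"seen",195+uv[0]/2.7,90+uv[1]/2.7)
s=ctrl.get_state();print(s["time"],s["position"],s["qd"],s["torque"]);ctrl.close_job()
```

```text
[248.4135 211.0448] seen 248.7037037037037 211.48148148148147
[307.086  181.8631] seen 306.85185185185185 182.22222222222223
14.35 [0.5377 0.062  0.2363] [ 0.0009  0.0004  0.0007 -0.0001 -0.0001  0.0012  0.0007] [-0.036  -0.1381  0.0052]
the job is handed in; nothing more can be done
```

The mould is open, and the job was handed in at 14.35 s with the arm holding the upper half still in the air. I pinched each cleat's peg and swung it about 1.5 rad towards the robot. Then I gripped the handle at 35 N and lifted the upper half straight up about 119 mm.

- **Upper half:** its two holes appear within 0.6 pixel of where a level, centred half would put them. The load at the wrist is steady at about 7 N, and the joints are at rest.
- **Cleats, cast and bystanders:** the pictures show both cleats aside, and the cup, jar and brush where they were. The cast is on the lower half, but I judged it only by eye in a partly hidden view.
- **Checks that failed or disagreed:** none. The pull on the right peg reached about 11 N at the end of its swing, and I eased it off before letting go.

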